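Tighten the tong rail's foot bolt with the ratchet wrench

ROBOT

A 6-joint arm with a two-finger parallel gripper is mounted at the origin on the work surface. World frame = base frame: x ahead of the robot, y to its left, z up, the work surface at z = 0. Lengths are in m, angles in rad, forces in N, time in s.
With the tool pointing down it reaches from about 0.25 to 0.725 m from the base axis. Payload 4 kg.
Tool frame: the origin (TCP) lies on the centre line of the jaws, within the pads' length; the fingertips stand ahead of it and the grasp point (between the pads) lies 3 mm ahead of it (bot.tcp_to_tips is the z of the fingertips in the tool frame, in m); z points along the fingers, y is the line along which they close (so a half turn about z gives the same grasp; the last joint's range is limited). The gripper opens to 85 mm and grips with 20 to 120 N. Pads are 22 mm wide; open, the fingers measure 114 mm over their backs; the gripper's body (76 mm by 85 mm) begins 54 mm behind the grasp point. The pads swing forward as they close: fully open they stand 13 mm farther back than shut.
Start: joints at [1.313, 0.241, 0.005, 1.335, 0, 1.571], TCP at [0.127, 0.483, 0.253] pointing down, gripper open.
Joint ranges: [-2.72, 2.72], [-1.05, 1.87], [-1.09, 1.28], [-1.99, 2.15], [-1.42, 1.44], [-3.14, 3.14]. Speed limits (rad/s): [2.79, 2.79, 3.14, 3.14, 3.14, 3.14].

INTERFACE

Orientations are given as a unit quaternion [x, y, z, w].
In Python, from workcell import telemetry, camera, camera_params, ticket, boxes_of, cut_out, spot_point, bot gives the robot as it stands.
- The arm moves only by the shell command python3 -m creep 'ROWS'. ROWS is text: rows parted by semicolons, each of 5 numbers parted by spaces: the opening, from 0 (shut) to 1 (fully open), then the shift along the tool's x, y, z in units of 150 mm (1.0 is 150 mm), then the turn about the tool's z in units of 180 degrees (1.0 is 180 degrees). In form: claw x y z turn; .... A call has 1 to 12 rows; each row is the pose to reach, as a shift and turn from the pose commanded when the call began, along the tool's axes at that moment, turning the shorter way round; what a row does not reach only later rows make up. A row lasts 1/8 s, in which the tool goes at most 62.5 mm and 10.7 degrees, less where a joint would pass 70% of its speed; a pose out of reach is approached as far as the arm can. A call with a number of a shift or a turn outside -1 to 1 is refused whole. A call with a gripper value outside its range is refused whole. The fingers move at their own pace and stop on an object; the grip force is fixed at half the most. Time passes only in rows, so rows that repeat a pose let the fingers close. It gives the time, the measured TCP pose, the force, the opening and the grip force at its end, in the units of the state.
- telemetry.get_obs(): the state, without advancing time (a new reading comes with each control period).
- camera(name): name is "scene" or "side" or "wrist"; returns the picture (420x560x3 uint8, red, green, blue); there is no depth.
- camera_params(name): a dict with "camera_matrix" (3x3 intrinsics, pixels), "eye" and "attitude" of the camera in the world. Camera axes: x right, y down, z forward; pixel columns grow to the right and rows downward; lengths in m; the calibration is good to about 2 mm. A picture is of the moment at which its call begins: read the wrist's pose just before it. camera_params takes no time and is no camera call; for the wrist camera it gives the pose at the moment of the call.
- ticket.job_done(): hands the job in; it is judged then, once.
Trained networks look in the newest picture that a camera, given by its name, has taken for a name from the list of things; names that differ only in an ending like _2 or _b are one class to them, and where a whole thing is asked for, a point or a joint stands for the part that bears it (a point fixed in the world has none). Each returns a list of dicts, best first, with "conf" (0 to 1); they miss things now and then, are a little off and sometimes report something else, mostly with a low value. They report only what shows in the picture. A call takes as long as a camera call.
- boxes_of(thing, camera): "at" ([x, y, z] in m, in world coordinates, good to about 4 mm: the middle of the surface that is visible of it).
- cut_out(thing, camera): "pixels" (420x560 bool, what is visible of it).
- spot_point(thing, camera): "at" ([x, y, z] in m, in world coordinates, good to about 4 mm: a listed point, or the origin of a listed thing).
The state is a dict: "clock": time; "joint_pos": joint angles; "joint_vel": joint speeds; "tau": joint torques, N m; "eef_pos": TCP position; "tool_rot": TCP orientation; "ft_force": force on the tool from outside, world axes, zero at the start; "ft_torque": the same for the moment, N m; "grip_width": finger opening in m; "grasp_force": force on a finger pad.
Only numpy, scipy, OpenCV 4.12 (cv2) and the standard library are available. Lean on these libraries where they do the work, as an engineer would, in place of code of your own. Each camera call takes 0.05 s, during which the arm holds its last target. There are 200 camera calls.

TASK

The tong rail's foot bolt is loose, and the ratchet wrench on it is set to loosen. Gently flip the small direction lever on the wrench head over to the tightening side, check by feel that the handle now free-wheels by swinging it all the way back anti-clockwise, well past the straight-ahead position, without turning the bolt, then pull it clockwise (seen from above) until the bolt is firmly tight, at about 2 newton metres (roughly 15 N at the middle of the grip) and never as much as 3. Leave the wrench on the bolt, set to tighten, and do not disturb the other things on the counter.

Things in the scene. Friction and masses are not known exactly. Their poses are not given: they have to be found in the camera images.
- wrench_head (a point): centre of the top of the wrench's round steel head, on the vertical bolt axis, 82 mm above the counter. The head is 50 mm across and 26 mm high. Its x axis turns with the wrench: the handle lies along its -x
- wrench_grip (a point): middle of the black grip, 135 mm from the bolt axis, 69 mm above the counter. The grip is 115 mm long (80 to 195 mm from the axis), 24 wide, 20 high; the shank next to the head is 16 wide. The level handle only swings round the bolt axis. Pushed here, free-wheeling takes about 1 N with small clicks, turning the bolt about 4 N (2 N when paused), more once it seats
- wrench (a joint): swing of the handle, rad: 0 = straight ahead (along the stand's -x, roughly towards the robot), grows clockwise seen from above (handle moves to the robot's left); stops at -0.7 and +0.7. Starts between 0.35 and 0.6. The free-wheel swing must bring it below -0.3
- lever_tip (a point): top of the upright round stub (13 mm thick, 22 high, foot 83 and top 105 mm above the counter) at the end of the small dark direction lever on the head, 37 mm from the bolt axis. The lever is a flat bar 9 mm wide, pivoted on the bolt axis, pointing away from the handle, 0.45 rad to one or the other side of the handle's line
- lever (a joint): direction lever relative to the wrench, rad: 0 = set to loosen (as it starts), 0.9 = set to tighten; grows clockwise seen from above. It snaps over centre at 0.45, taking about 3 N at the stub, and may come to rest anywhere between 0.8 and 0.9; above 0.7 counts as tightening. It must not be pushed with 25 N or more
- bolt (a joint): turn of the bolt, rad, growing as it tightens (clockwise). Starts at 0 to 0.35. 24 ratchet teeth: up to 0.26 rad of swing is lost before it bites. Turning takes 0.5 N m until it seats at 0.85; beyond, torque rises by about 28 N m per rad. It must be pulled past 0.89 (and may spring back to about 0.85 on release), never past 1.0 (over-tight); do not unscrew it below -0.1
- jar: bystander: amber glass jar with steel cap, 68 mm across, 100 mm high, origin under its centre
- mug: bystander: white mug, 76 mm across, 90 mm high, origin under its centre
- muffin: bystander: brown muffin, 72 mm across, 66 mm high, origin under its centre
- tray: bystander: aluminium tray of rolls, 240 x 170 mm, 35 mm high, origin under its centre
- stand: tong rail, fixed: origin on the bolt axis at counter height; foot plate 240 x 100 x 8 mm reaching 50 mm to its -x (roughly towards the robot) and 190 mm to its +x; a 14 mm post 165 mm along +x carries a cross bar along y, 340 mm long, 160 mm high, with tongs hung at its ends

How it is judged:
By the outcome, as a careful person would: the job done as asked, in the order asked, and still so for the second after the job is handed in, with the robot touching nothing.
It also fails if it takes over 64 s, if anything falls off the work surface, if the arm or the gripper's body presses on something with over 40 N, if the wrist force passes 120 N, or if a joint passes its speed limit or range.

## Working session

There is one attempt and no reset: what is moved stays moved. The work goes in short steps, Python scripts to look and compute and a shell command to move; the robot and the scene stay as the last step left them, time stands still between calls to the robot, and variables do not carry over. Pictures are saved under pics/ and viewed, at most 10 in all, crops included, and the job is handed in when it is done.

```bash
ls; mkdir -p pics
cat > h.py <<'E'
from workcell import telemetry, camera, camera_params, ticket, boxes_of, cut_out, spot_point, bot
import numpy as np, cv2
def snap(n,f):
    p=camera_params(n); im=camera(n); cv2.imwrite('pics/'+f,im[:,:,::-1]); return im,p
def st():
    o=telemetry.get_obs()
    for k in ['clock','eef_pos','tool_rot','ft_force','grip_width','joint_pos']: print(k,np.round(o[k],4))
E
python3 - <<'E'
from h import *
st(); print(bot.tcp_to_tips)
for c in ['scene','side']:
    im,p=snap(c,c+'1.png'); print(c,p)
    for t in ['wrench_head','wrench_grip','lever_tip','stand','jar','mug','muffin','tray']:
        print(t,[(np.round(d['at'],3),round(d['conf'],2)) for d in spot_point(t,c)[:2]])
E
```

```text
pics
clock 0.0
eef_pos [0.1273 0.4829 0.2524]
tool_rot [ 1.286e-01  9.917e-01 -1.000e-03 -1.000e-04]
ft_force [-1.0773 -0.3592 -0.6078]
grip_width 0.0856
joint_pos [1.313  0.2414 0.0037 1.3352 0.     1.5708]
0.022
scene {'camera_matrix': array([[423.12321616,   0.        , 280.28497119],
       [  0.        , 423.12321616, 209.46082851],
       [  0.        ,   0.        ,   1.        ]]), 'eye': array([1.238943  , 0.08649496, 0.96839531]), 'attitude': array([ 0.62043176,  0.71270737, -0.24789497, -0.21368368])}
wrench_head [(array([ 0.65 , -0.058,  0.083]), 0.89), (array([ 0.688, -0.055,  0.103]), 0.65)]
wrench_grip [(array([ 0.655, -0.455,  0.001]), 0.69), (array([ 0.519, -0.023,  0.072]), 0.68)]
lever_tip [(array([ 0.686, -0.054,  0.106]), 0.53), (array([0.467, 0.357, 0.   ]), 0.34)]
stand [(array([ 0.651, -0.056, -0.001]), 0.88), (array([ 0.47 , -0.41 ,  0.002]), 0.22)]
jar []
mug [(array([ 0.471, -0.413,  0.   ]), 0.72)]
muffin [(array([0.669, 0.371, 0.002]), 0.57), (array([ 0.648, -0.056,  0.083]), 0.2)]
tray [(array([ 0.653, -0.457, -0.002]), 0.9)]
side {'camera_matrix': array([[528.86351769,   0.        , 281.82462814],
       [  0.        , 528.86351769, 214.76651598],
       [  0.        ,   0.        ,   1.        ]]), 'eye': array([0.47968692, 1.25772185, 0.9156618 ]), 'attitude': array([-0.03112137,  0.87418803, -0.4843256 ,  0.01598288])}
wrench_head [(array([ 0.645, -0.058,  0.079]), 0.57)]
wrench_grip [(array([ 0.519, -0.021,  0.072]), 0.86)]
lever_tip [(array([ 0.683, -0.052,  0.105]), 0.44)]
stand [(array([ 0.648, -0.058,  0.006]), 0.93), (array([ 0.47 , -0.414, -0.   ]), 0.42)]
jar [(array([ 0.468,  0.363, -0.   ]), 0.67)]
mug [(array([ 0.468, -0.414, -0.004]), 0.84), (array([ 0.647, -0.058,  0.001]), 0.72)]
muffin [(array([0.672, 0.374, 0.002]), 0.62), (array([ 0.652, -0.058,  0.007]), 0.48)]
tray [(array([ 0.656, -0.455,  0.   ]), 0.88)]
```

View pics/scene1.png

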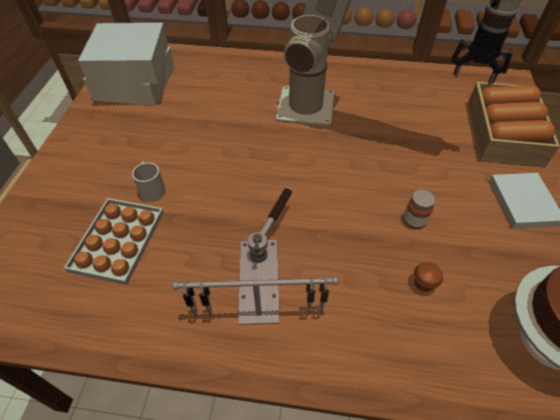

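View pics/side1.png

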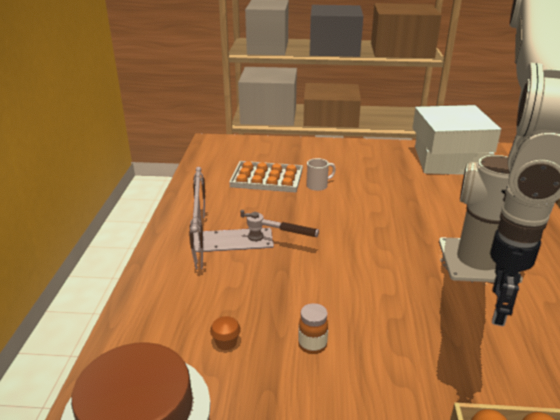

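The scene camera shows the wrench head at about (258,243) with the handle running to (285,200), and the cross bar from (177,286) to (336,281). The side camera agrees, and the tool's y axis already lies nearly across the handle. I'll work out the stand's yaw, then move over with the gripper shut.

```bash
cat >> h.py <<'E'
from scipy.spatial.transform import Rotation as R
def ray(p,uv,z):
    d=R.from_quat(p['attitude']).apply(np.linalg.inv(p['camera_matrix'])@[uv[0],uv[1],1]); e=p['eye']
    return e+d*(z-e[2])/d[2]
E
python3 - <<'E'
from h import *
p=camera_params('scene')
a=ray(p,(177,286),.155);b=ray(p,(336,281),.155);print(a,b,b-a,np.linalg.norm(b-a))
print('head',ray(p,(258,240),.082))
E
python3 -m creep '0 -0.3 -0.2 0 0;0 -0.6 -0.4 0 0;0 -0.9 -0.6 0 0;0 -0.9 -0.6 0 0'
python3 -m creep '0 -0.3 -0.2 0 0;0 -0.6 -0.4 0 0;0 -0.9 -0.6 0 0;0 -0.9 -0.6 0 0'
python3 -m creep '0 -0.3 -0.2 0 0;0 -0.6 -0.4 0 0;0 -0.9 -0.6 0 0;0 -0.9 -0.6 0 0'
python3 -m creep '0 -0.3 -0.2 0 0;0 -0.6 -0.4 0 0;0 -0.9 -0.6 0 0;0 -0.9 -0.6 0 0;0 -0.9 -0.6 0 0'
```

```text
[ 0.84218716 -0.19512803  0.155     ] [0.78340547 0.14158467 0.155     ] [-0.05878169  0.3367127   0.        ] 0.34180510167900124
head [ 0.65314509 -0.05509175  0.082     ]
clock: 1.4
eef_pos: [0.2368, 0.3597, 0.2536]
tool_rot: [0.131, 0.991, -0.0, 0.0]
ft_force: [-0.3, 0.9, -0.1]
grip_width: 0.0123
grasp_force: 0.0
clock: 1.9
eef_pos: [0.3444, 0.2391, 0.2534]
tool_rot: [0.131, 0.991, 0.0, 0.0]
ft_force: [-0.9, -0.1, -0.0]
grip_width: -0.0001
grasp_force: 0.0
clock: 2.4
eef_pos: [0.4519, 0.1184, 0.253]
tool_rot: [0.13, 0.991, 0.0, 0.0]
ft_force: [-0.2, 0.3, -0.5]
grip_width: 0.0002
grasp_force: 0.0
clock: 3.02
eef_pos: [0.5572, -0.0003, 0.2529]
tool_rot: [0.128, 0.992, 0.0, -0.001]
ft_force: [-0.2, -0.1, 0.3]
grip_width: 0.0002
grasp_force: 0.0
```

Run:
```python
from h import *
st()
im,p=snap('wrist','w1.png'); print(p)
for c in ['wrist','scene','side']:
    if c!='wrist': camera(c)
    for t in ['wrench_head','wrench_grip','lever_tip','stand']:
        print(c,t,[(np.round(d['at'],4),round(d['conf'],2)) for d in spot_point(t,c)[:2]])
```

```text
clock 3.025
eef_pos [ 5.572e-01 -3.000e-04  2.529e-01]
tool_rot [ 1.276e-01  9.918e-01  3.000e-04 -8.000e-04]
ft_force [-0.2137 -0.0786  0.2985]
grip_width 0.0002
joint_pos [-1.0000e-03  3.5650e-01  1.6340e-01  1.3794e+00  9.0000e-04  2.5490e-01]
{'camera_matrix': array([[340.82314268,   0.        , 281.61120216],
       [  0.        , 340.82314268, 213.70850629],
       [  0.        ,   0.        ,   1.        ]]), 'eye': array([0.47824131, 0.02065907, 0.37237504]), 'attitude': array([0.78136188, 0.60288859, 0.09844981, 0.12769727])}
wrist wrench_head [(array([ 0.6506, -0.0638,  0.0761]), 0.73)]
wrist wrench_grip [(array([ 0.5199, -0.0179,  0.0676]), 0.84)]
wrist lever_tip []
wrist stand [(array([ 6.525e-01, -5.840e-02,  6.000e-04]), 0.68)]
scene wrench_head [(array([ 0.6506, -0.0574,  0.0829]), 0.68)]
scene wrench_grip [(array([ 0.5241, -0.0235,  0.071 ]), 0.91)]
scene lever_tip [(array([ 0.6842, -0.0549,  0.1069]), 0.53)]
scene stand [(array([ 0.6507, -0.0585,  0.0018]), 0.56), (array([ 0.6488, -0.0546,  0.0852]), 0.23)]
side wrench_head [(array([ 0.6452, -0.0576,  0.0811]), 0.88)]
side wrench_grip [(array([ 0.5203, -0.019 ,  0.0696]), 0.96)]
side lever_tip [(array([ 0.6852, -0.0518,  0.1055]), 0.39)]
side stand [(array([ 0.6481, -0.0612,  0.0017]), 0.77)]
```

View pics/w1.png

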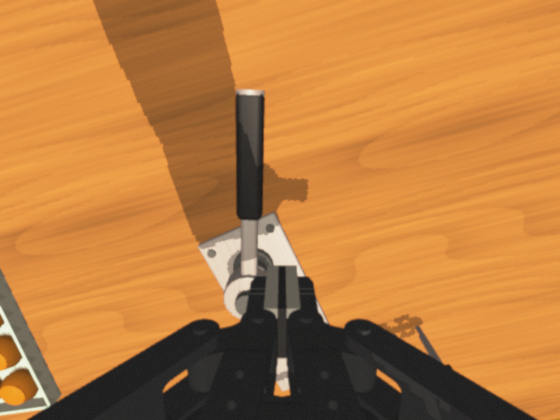

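The wrist view shows the handle from (250,95) to (248,280), nearly along the image vertical and so along tool x, with the head at (240,295). Estimates: bolt axis (0.649, -0.058), stand yaw 0.17, wrench joint about 0.45, and stub at (0.685, -0.053). All of these fit the given sizes. Next I move beside the stub and descend with the tips at 91 mm.

```bash
python3 -m creep '0 -0.4 0.12 0 0;0 -0.8 0.12 0 0;0 -0.92 0.12 0 0;0 -0.92 0.12 0 0;0 -0.92 0.12 0.35 0;0 -0.92 0.12 0.7 0;0 -0.92 0.12 0.85 0;0 -0.92 0.12 0.93 0;0 -0.92 0.12 0.93 0;0 -0.92 0.12 0.93 0'
python3 - <<'E'
from h import *
st()
for c in ['scene','side']:
    im,p=snap(c,c+'2.png')
    for t in ['wrench_head','lever_tip']:
        print(c,t,[(np.round(d['at'],4),round(d['conf'],2)) for d in spot_point(t,c)[:2]])
a=cv2.imread('pics/scene2.png')[190:310,190:330];b=cv2.imread('pics/side2.png')[170:290,190:330]
cv2.imwrite('pics/c2.png',cv2.resize(np.hstack([a,b]),(800,344),interpolation=cv2.INTER_CUBIC))
E
```

```text
clock: 5.03
eef_pos: [0.6969, -0.02, 0.116]
tool_rot: [0.128, 0.992, 0.0, 0.002]
ft_force: [0.2, 0.1, -0.3]
grip_width: 0.0
grasp_force: 0.0
clock 5.025
eef_pos [ 0.6969 -0.02    0.116 ]
tool_rot [1.285e-01 9.917e-01 2.000e-04 1.700e-03]
ft_force [ 0.194   0.0814 -0.2947]
grip_width 0.0
joint_pos [-0.0287  0.7108  0.3903  1.247   0.      0.2289]
scene wrench_head [(array([ 0.6479, -0.0584,  0.0806]), 0.65)]
scene lever_tip [(array([ 0.6844, -0.0529,  0.1026]), 0.5)]
side wrench_head [(array([ 0.6475, -0.0606,  0.0814]), 0.97)]
side lever_tip [(array([ 0.6846, -0.0544,  0.1071]), 0.49)]
```

View pics/c2.png

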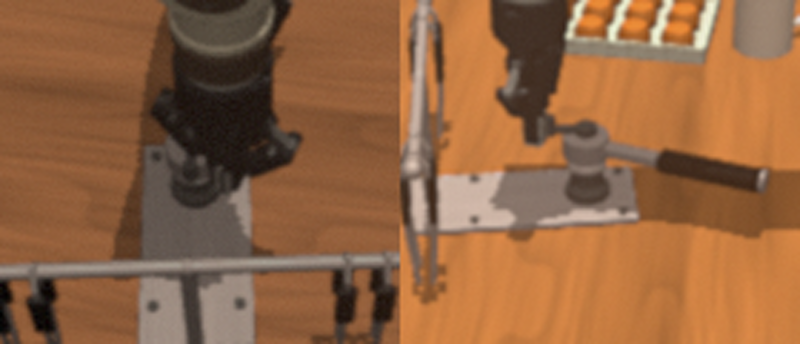

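Crops: fingertips stand just beside the stub (right of it at (235,175) in the left crop), at its height. Pushing gently along -y.

```bash
python3 -m creep '0 0 -0.03 0.01 0;0 0 -0.06 0.02 0;0 0 -0.09 0.02 0;0 0 -0.11 0.02 0'
python3 -m creep '0 0 -0.02 0 0;0 0 -0.04 0 0'
python3 -m creep '0 0 -0.02 0 0;0 0 -0.04 0 0'
python3 -m creep '0 0 -0.02 0 0;0 0 -0.04 0 0'
python3 - <<'E'
from h import *
for c in ['scene','side']:
    im,p=snap(c,c+'3.png')
    for t in ['wrench_grip','lever_tip']:
        print(c,t,[(np.round(d['at'],4),round(d['conf'],2)) for d in spot_point(t,c)[:2]])
E
```

```text
clock: 5.82
eef_pos: [0.6917, -0.0364, 0.1107]
tool_rot: [0.129, 0.992, 0.0, 0.0]
ft_force: [0.5, 0.5, -0.1]
grip_width: -0.0
grasp_force: 0.4
clock: 6.08
eef_pos: [0.6917, -0.0401, 0.1112]
tool_rot: [0.128, 0.992, 0.002, 0.002]
ft_force: [5.8, 6.0, -2.4]
grip_width: -0.0002
grasp_force: 3.5
clock: 6.32
eef_pos: [0.6906, -0.0459, 0.1116]
tool_rot: [0.128, 0.992, 0.002, 0.002]
ft_force: [4.2, 3.9, -0.8]
grip_width: -0.0
grasp_force: 2.3
clock: 6.58
eef_pos: [0.6884, -0.0526, 0.1116]
tool_rot: [0.128, 0.992, 0.001, 0.001]
ft_force: [1.6, 1.8, 0.8]
grip_width: 0.0001
grasp_force: 0.4
scene wrench_grip [(array([0.5338, 0.0072, 0.0753]), 0.6), (array([ 6.509e-01, -5.920e-02, -1.000e-04]), 0.59)]
scene lever_tip [(array([ 0.6807, -0.0717,  0.1058]), 0.55)]
side wrench_grip [(array([0.532 , 0.0087, 0.0689]), 0.57)]
side lever_tip [(array([ 0.6824, -0.0749,  0.1047]), 0.46)]
```

The wrench free-wheeled to its +0.7 stop along with the lever (the lever is now at about 0.38 relative to it). I'll carry on along the arc.

```bash
python3 -m creep '0 0.01 -0.02 0 0;0 0.02 -0.035 0 0;0 0.02 -0.035 0 0'
python3 -m creep '0 0.01 -0.02 0 0;0 0.02 -0.035 0 0;0 0.02 -0.035 0 0'
python3 - <<'E'
from h import *
for c in ['scene','side']:
    im,p=snap(c,c+'4.png')
    for t in ['wrench_grip','lever_tip']:
        print(c,t,[(np.round(d['at'],4),round(d['conf'],2)) for d in spot_point(t,c)[:2]])
E
```

```text
clock: 7.25
eef_pos: [0.6825, -0.058, 0.1109]
tool_rot: [0.129, 0.992, -0.0, -0.0]
ft_force: [0.1, -0.4, 0.5]
grip_width: 0.0003
grasp_force: 0.3
clock: 7.62
eef_pos: [0.6782, -0.0625, 0.1107]
tool_rot: [0.129, 0.992, -0.0, -0.0]
ft_force: [0.1, 0.3, 0.5]
grip_width: 0.0
grasp_force: 0.0
scene wrench_grip [(array([0.5364, 0.0098, 0.0735]), 0.73)]
scene lever_tip [(array([ 0.6765, -0.0848,  0.1054]), 0.42)]
side wrench_grip [(array([0.5337, 0.0069, 0.0714]), 0.6)]
side lever_tip [(array([ 0.6758, -0.0861,  0.1069]), 0.57)]
```

```bash
python3 -m creep '0 0.005 -0.01 0 0;0 0.01 -0.02 0 0;0 0.01 -0.02 0 0'
python3 -m creep '0 0.005 -0.01 0 0;0 0.01 -0.015 0 0;0 0.01 -0.015 0 0'
python3 - <<'E'
from h import *
for c in ['scene','side']:
    im,p=snap(c,c+'5.png')
    for t in ['wrench_grip','lever_tip']:
        print(c,t,[(np.round(d['at'],4),round(d['conf'],2)) for d in spot_point(t,c)[:2]])
E
```

```text
clock: 8.3
eef_pos: [0.6762, -0.0648, 0.1108]
tool_rot: [0.129, 0.992, -0.0, -0.0]
ft_force: [0.1, -0.2, -0.4]
grip_width: 0.0003
grasp_force: 0.0
clock: 8.68
eef_pos: [0.6746, -0.0664, 0.1109]
tool_rot: [0.129, 0.992, -0.0, 0.0]
ft_force: [1.6, 0.6, 0.2]
grip_width: 0.0002
grasp_force: 0.7
scene wrench_grip [(array([0.5372, 0.0061, 0.0735]), 0.9)]
scene lever_tip [(array([ 0.6701, -0.0889,  0.1045]), 0.43)]
side wrench_grip [(array([0.5332, 0.0096, 0.0682]), 0.74), (array([ 6.549e-01, -4.549e-01, -5.000e-04]), 0.64)]
side lever_tip [(array([ 0.6702, -0.0906,  0.109 ]), 0.61)]
```

The lever now sits at the tightening end (stub at (0.670, -0.089)), having needed under 9 N. Retreating and moving over the grip.

```bash
python3 -m creep '0 0 0.1 0 0;0 0 0.2 0 0;0 0 0.25 -0.3 0;0.5 0.2 0.25 -0.6 0.03;0.5 0.6 0.25 -0.6 0.06;0.5 0.9 0.25 -0.6 0.084;0.5 1 0.25 -0.6 0.084;0.5 1 0.25 -0.6 0.084'
python3 - <<'E'
from h import *
st(); im,p=snap('wrist','w6.png')
def q(c):
    for t in ['wrench_grip','wrench_head','lever_tip']:
        print(c,t,[(np.round(d['at'],4),round(d['conf'],2)) for d in spot_point(t,c)[:2]])
q('wrist')
for c in ['scene','side']: camera(c); q(c)
E
```

```text
clock: 9.98
eef_pos: [0.5381, 0.0093, 0.2014]
tool_rot: [0.257, 0.966, 0.0, 0.0]
ft_force: [0.7, 1.5, 0.3]
grip_width: 0.043
grasp_force: 0.0
clock 9.975
eef_pos [0.5381 0.0093 0.2014]
tool_rot [2.570e-01 9.664e-01 0.000e+00 1.000e-04]
ft_force [0.6583 1.4529 0.2994]
grip_width 0.043
joint_pos [ 0.0174  0.3427  0.008   1.2358 -0.      0.5372]
wrist wrench_grip [(array([0.5325, 0.0073, 0.0658]), 0.66)]
wrist wrench_head [(array([ 0.651 , -0.0633,  0.0788]), 0.82)]
wrist lever_tip []
scene wrench_grip [(array([0.5344, 0.0069, 0.0726]), 0.91), (array([ 0.6474, -0.0574,  0.0838]), 0.48)]
scene wrench_head [(array([ 0.6515, -0.0555,  0.0843]), 0.67)]
scene lever_tip [(array([ 0.67  , -0.0907,  0.1034]), 0.46)]
side wrench_grip [(array([0.5339, 0.0088, 0.0698]), 0.95)]
side wrench_head [(array([ 0.6462, -0.06  ,  0.0768]), 0.95)]
side lever_tip [(array([ 0.6711, -0.0885,  0.1071]), 0.39)]
```

View pics/w6.png

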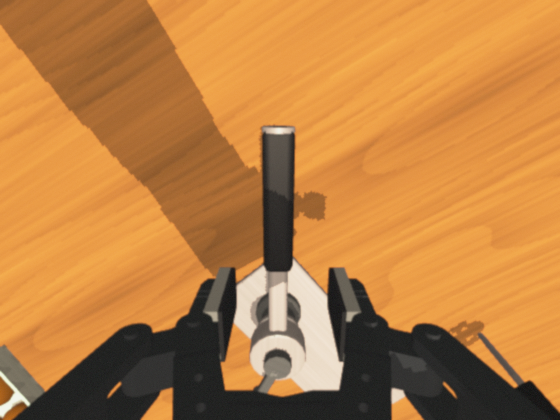

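The wrist view shows the handle centred between the open fingers (grip (278,130)–(278,270)) and the lever now pointing lower-left at (265,385), i.e. on the tightening side. I'll lower to straddle the grip and read the force.

```bash
python3 -m creep '0.5 0.035 -0.02 0.2 0;0.5 0.035 -0.02 0.5 0;0.5 0.035 -0.02 0.7 0;0.5 0.035 -0.02 0.81 0;0.5 0.035 -0.02 0.81 0;0.5 0.035 -0.02 0.81 0'
python3 -m creep '0.5 -.002 -.063 0 -.022;0.5 -.009 -.126 0 -.045;0.5 -.02 -.188 0 -.067;0.5 -.035 -.249 0 -.089;0.5 -.055 -.309 0 -.111'
```

```text
clock: 11.32
eef_pos: [0.5335, 0.0081, 0.0801]
tool_rot: [0.258, 0.966, 0.0, 0.001]
ft_force: [0.5, 0.8, 0.3]
grip_width: 0.0429
grasp_force: 0.0
clock: 11.95
eef_pos: [0.5178, -0.0362, 0.0808]
tool_rot: [0.085, 0.996, 0.0, 0.001]
ft_force: [0.1, 0.5, -0.3]
grip_width: 0.0428
grasp_force: 0.4
```

Run:
```python
from h import *
st()
def q(c):
    for t in ['wrench_grip','lever_tip']:
        print(c,t,[(np.round(d['at'],4),round(d['conf'],2)) for d in spot_point(t,c)[:2]])
for c in ['scene','side']: camera(c); q(c)
```

```text
clock 11.95
eef_pos [ 0.5178 -0.0362  0.0808]
tool_rot [8.510e-02 9.964e-01 4.000e-04 1.300e-03]
ft_force [ 0.0562  0.5289 -0.2627]
grip_width 0.0428
joint_pos [-7.010e-02  4.171e-01 -2.251e-01  9.259e-01  8.000e-04  1.003e-01]
scene wrench_grip [(array([ 0.5184, -0.0278,  0.0732]), 0.55)]
scene lever_tip [(array([ 0.6772, -0.0834,  0.1072]), 0.64)]
side wrench_grip [(array([ 0.517 , -0.0271,  0.0707]), 0.74)]
side lever_tip [(array([ 0.6774, -0.0845,  0.1048]), 0.63)]
```

Free-wheels at about 0.5 N and the handle follows. Continuing anti-clockwise.

```bash
python3 -m creep '0.5 -.0045 -.09 0 -.032;0.5 -.018 -.179 0 -.064;0.5 -.04 -.266 0 -.095;0.5 -.071 -.35 0 -.127;0.5 -.11 -.431 0 -.159'
python3 -m creep '0.5 -.0045 -.09 0 -.032;0.5 -.018 -.179 0 -.064;0.5 -.04 -.266 0 -.095;0.5 -.06 -.322 0 -.116;0.5 -.082 -.376 0 -.137'
python3 - <<'E'
from h import *
st()
def q(c):
    for t in ['wrench_grip','lever_tip']:
        print(c,t,[(np.round(d['at'],4),round(d['conf'],2)) for d in spot_point(t,c)[:2]])
for c in ['scene','side']: camera(c); q(c)
E
```

```text
clock: 12.88
eef_pos: [0.5222, -0.1023, 0.0795]
tool_rot: [-0.164, 0.986, 0.0, 0.0]
ft_force: [1.1, 0.4, 0.8]
grip_width: 0.0424
grasp_force: 0.5
clock: 13.5
eef_pos: [0.5518, -0.1517, 0.0793]
tool_rot: [-0.37, 0.929, 0.0, -0.0]
ft_force: [-0.5, 0.4, 0.7]
grip_width: 0.0424
grasp_force: 0.6
clock 13.5
eef_pos [ 0.5518 -0.1517  0.0793]
tool_rot [-3.704e-01  9.289e-01  5.000e-04 -1.000e-04]
ft_force [-0.5291  0.4127  0.7052]
grip_width 0.0424
joint_pos [-2.6870e-01  5.1130e-01 -7.1400e-02  9.8890e-01  6.0000e-04 -1.0276e+00]
scene wrench_grip [(array([ 0.5475, -0.1441,  0.0725]), 0.61), (array([ 0.6554, -0.4573, -0.0009]), 0.36)]
scene lever_tip [(array([ 0.6841, -0.05  ,  0.1043]), 0.52), (array([ 0.4664,  0.3582, -0.0018]), 0.39)]
side wrench_grip [(array([ 0.5456, -0.149 ,  0.0734]), 0.56)]
side lever_tip [(array([ 0.685 , -0.0522,  0.1041]), 0.61)]
```

The handle is at joint ≈ -0.54, free-wheeling at under 1 N. A little further back, then clockwise with force checks.

```bash
python3 -m creep '0.5 -.001 -.045 0 -.016;0.5 -.0045 -.09 0 -.032;0.5 -.0045 -.09 0 -.032'
python3 -m creep '0.5 -.0045 .09 0 .032;0.5 -.018 .179 0 .064;0.5 -.04 .266 0 .095'
python3 -m creep '0.5 -.001 .045 0 .016;0.5 -.0045 .09 0 .032;0.5 -.01 .135 0 .048;0.5 -.018 .179 0 .064'
python3 - <<'E'
from h import *
st()
def q(c):
    for t in ['wrench_grip','lever_tip']:
        print(c,t,[(np.round(d['at'],4),round(d['conf'],2)) for d in spot_point(t,c)[:2]])
for c in ['scene','side']: camera(c); q(c)
E
```

```text
clock: 14.18
eef_pos: [0.5616, -0.1614, 0.0793]
tool_rot: [-0.415, 0.91, -0.0, 0.0]
ft_force: [-0.3, 1.2, -0.7]
grip_width: 0.0424
grasp_force: 0.0
clock: 14.55
eef_pos: [0.535, -0.1306, 0.0794]
tool_rot: [-0.274, 0.962, -0.0, 0.0]
ft_force: [1.6, -0.5, -0.3]
grip_width: 0.043
grasp_force: 0.5
clock: 15.05
eef_pos: [0.5238, -0.1075, 0.0795]
tool_rot: [-0.176, 0.984, -0.002, 0.001]
ft_force: [2.2, -3.6, -1.8]
grip_width: 0.0426
grasp_force: 2.2
clock 15.05
eef_pos [ 0.5238 -0.1075  0.0795]
tool_rot [-1.763e-01  9.843e-01 -1.600e-03  6.000e-04]
ft_force [ 2.1788 -3.5912 -1.826 ]
grip_width 0.0426
joint_pos [-0.2012  0.4453 -0.1828  0.9404 -0.0025 -0.5556]
scene wrench_grip [(array([ 0.5261, -0.1167,  0.0717]), 0.61)]
scene lever_tip [(array([ 0.6858, -0.0597,  0.1022]), 0.62), (array([0.6691, 0.3737, 0.0014]), 0.22)]
side wrench_grip [(array([ 0.5238, -0.1175,  0.069 ]), 0.89)]
side lever_tip [(array([ 0.689, -0.058,  0.104]), 0.57), (array([ 6.523e-01, -4.510e-01,  4.000e-04]), 0.41)]
```

It bites at about 4 N (turning torque). Continuing in stages.

```bash
python3 -m creep '0.5 -.001 .045 0 .016;0.5 -.0045 .09 0 .032;0.5 -.01 .135 0 .048;0.5 -.018 .179 0 .064;0.5 -.028 .223 0 .08'
python3 -m creep '0.5 -.001 .045 0 .016;0.5 -.0045 .09 0 .032;0.5 -.01 .135 0 .048'
python3 -m creep '0.5 -.001 .036 0 .013;0.5 -.003 .072 0 .025'
```

```text
clock: 15.98
eef_pos: [0.5158, -0.0748, 0.0794]
tool_rot: [-0.052, 0.999, -0.001, 0.0]
ft_force: [0.4, -4.7, -1.1]
grip_width: 0.0428
grasp_force: 2.2
clock: 16.35
eef_pos: [0.515, -0.0545, 0.0795]
tool_rot: [0.023, 1.0, -0.001, 0.0]
ft_force: [1.3, -3.9, -0.7]
grip_width: 0.0424
grasp_force: 2.2
clock: 16.6
eef_pos: [0.5158, -0.0438, 0.0794]
tool_rot: [0.062, 0.998, -0.001, 0.0]
ft_force: [0.6, -4.7, -0.2]
grip_width: 0.0426
grasp_force: 2.3
```

```bash
for i in 1; do :; done
python3 -m creep '0.5 0 .027 0 .01;0.5 -.002 .054 0 .019' | grep -E 'eef|force'
python3 -m creep '0.5 0 .027 0 .01;0.5 -.002 .054 0 .019' | grep -E 'eef|force'
```

```text
eef_pos: [0.5169, -0.037, 0.0794]
ft_force: [-0.6, -9.1, -0.6]
grasp_force: 4.5
eef_pos: [0.5184, -0.0306, 0.0793]
ft_force: [-0.6, -13.1, 0.2]
grasp_force: 6.5
```

```bash
python3 -m creep '0.5 0 .027 0 .01;0.5 -.002 .054 0 .019' | grep -E 'eef|force'
```

```text
eef_pos: [0.5202, -0.0242, 0.0792]
ft_force: [-2.5, -17.4, 0.9]
grasp_force: 8.6
```

```bash
python3 -m creep '0.5 0 .027 0 .01;0.5 -.002 .054 0 .019' | grep -E 'eef|force'
```

```text
eef_pos: [0.5222, -0.018, 0.0791]
ft_force: [-4.1, -22.1, 2.8]
grasp_force: 10.7
```

I chained that stage too hard: the last reading is about 22 N, or 3.0 N m at the grip, which is at the limit and above the 15 N target. Backing off immediately.

```bash
python3 - <<'E'
from h import *
o=telemetry.get_obs(); print(o['eef_pos'],o['tool_rot'],o['ft_force'],o['ft_torque'])
E
python3 -m creep '0.5 0 -.05 0 -.019;0.5 -.003 -.11 0 -.038;0.5 -.003 -.11 0 -.038'
python3 - <<'E'
from h import *
o=telemetry.get_obs(); print(o['ft_torque'])
def q(c):
    for t in ['wrench_grip','lever_tip']:
        print(c,t,[(np.round(d['at'],4),round(d['conf'],2)) for d in spot_point(t,c)[:2]])
for c in ['scene','side']: camera(c); q(c)
E
```

```text
[ 0.52220531 -0.01804861  0.07911001] [ 1.82165032e-01  9.83238735e-01 -7.57532836e-03 -3.24390012e-04] [ -4.11259657 -22.10925889   2.78897956] [-4.32544376  0.75696359  0.27233058]
clock: 17.98
eef_pos: [0.5184, -0.0306, 0.0794]
tool_rot: [0.122, 0.993, -0.003, 0.0]
ft_force: [1.3, -10.2, -1.0]
grip_width: 0.0429
grasp_force: 4.9
[-2.00430596 -0.14290607  0.11857806]
scene wrench_grip [(array([ 0.5166, -0.0408,  0.0713]), 0.84)]
scene lever_tip [(array([ 0.6809, -0.0795,  0.1066]), 0.5)]
side wrench_grip [(array([ 0.5136, -0.0405,  0.0689]), 0.92)]
side lever_tip [(array([ 0.6797, -0.0827,  0.1072]), 0.67)]
```

```bash
python3 -m creep '0.5 -.001 -.045 0 -.016;0.5 -.0045 -.09 0 -.032;0.5 -.0045 -.09 0 -.032'
python3 -m creep '0.5 -.001 -.03 0 -.01;0.5 -.001 -.045 0 -.016;0.5 -.001 -.045 0 -.016'
python3 - <<'E'
from h import *
im,p=snap('wrist','w7.png')
def q(c):
    for t in ['wrench_grip','lever_tip']:
        print(c,t,[(np.round(d['at'],4),round(d['conf'],2)) for d in spot_point(t,c)[:2]])
q('wrist')
for c in ['scene','side']: camera(c); q(c)
E
```

```text
clock: 18.65
eef_pos: [0.5159, -0.0411, 0.0794]
tool_rot: [0.072, 0.997, -0.0, 0.0]
ft_force: [0.7, -3.5, 0.1]
grip_width: 0.0429
grasp_force: 1.5
clock: 19.02
eef_pos: [0.5148, -0.0466, 0.0792]
tool_rot: [0.046, 0.999, 0.0, -0.0]
ft_force: [0.9, -0.4, -0.3]
grip_width: 0.0422
grasp_force: 0.0
wrist wrench_grip [(array([ 0.515 , -0.0533,  0.0671]), 0.94)]
wrist lever_tip [(array([ 0.5138, -0.0524,  0.0643]), 0.59)]
scene wrench_grip [(array([ 0.5161, -0.0562,  0.0714]), 0.93)]
scene lever_tip [(array([ 0.6792, -0.076 ,  0.1049]), 0.59)]
side wrench_grip [(array([ 0.5144, -0.0519,  0.0723]), 0.62), (array([ 0.6477, -0.0587,  0.0804]), 0.58)]
side lever_tip [(array([ 0.6831, -0.0782,  0.1075]), 0.47)]
```

View pics/w7.png

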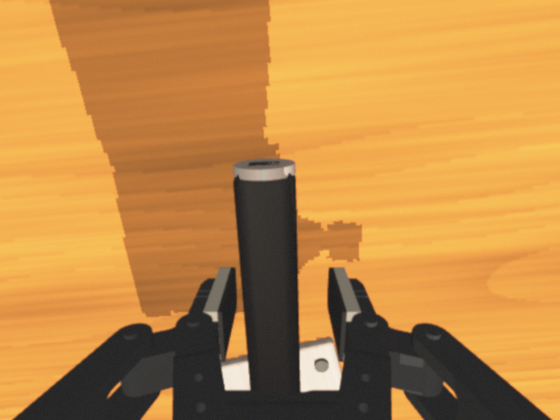

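The wrist view shows the grip (265,170)–(275,390) standing free between the pads, touching neither. Lifting clear and doing a final check.

```bash
python3 -m creep '0.5 0 0.005 -0.1 0;0.5 0 0.005 -0.4 0;0.5 0 0 -0.8 0;0.5 0.3 0 -1 0;0.5 0.6 0 -1 0;0.5 0.6 0 -1 0'
python3 - <<'E'
from h import *
A=[]
for c in ['scene','side']:
    im,p=snap(c,c+'8.png')
    for t in ['wrench_grip','lever_tip','jar','mug','muffin','tray']:
        print(c,t,[(np.round(d['at'],3),round(d['conf'],2)) for d in spot_point(t,c)[:1]])
a=cv2.imread('pics/scene8.png')[190:310,190:330];b=cv2.imread('pics/side8.png')[170:290,190:330]
cv2.imwrite('pics/c8.png',cv2.resize(np.hstack([a,b]),(800,344),interpolation=cv2.INTER_CUBIC))
E
```

```text
clock: 20.23
eef_pos: [0.4225, -0.0385, 0.2307]
tool_rot: [0.046, 0.999, 0.0, 0.0]
ft_force: [0.8, -0.2, -0.6]
grip_width: 0.0425
grasp_force: 0.0
scene wrench_grip [(array([ 0.517, -0.054,  0.075]), 0.83)]
scene lever_tip [(array([ 0.683, -0.078,  0.104]), 0.58)]
scene jar [(array([ 0.468,  0.359, -0.004]), 0.72)]
scene mug [(array([ 0.469, -0.413,  0.   ]), 0.97)]
scene muffin [(array([0.67 , 0.371, 0.001]), 0.8)]
scene tray [(array([ 0.656, -0.46 ,  0.   ]), 0.77)]
side wrench_grip [(array([ 0.513, -0.052,  0.07 ]), 0.8)]
side lever_tip [(array([ 0.685, -0.078,  0.107]), 0.59)]
side jar [(array([ 0.469,  0.366, -0.002]), 0.59)]
side mug [(array([ 0.467, -0.414, -0.003]), 0.64)]
side muffin [(array([ 0.674,  0.373, -0.002]), 0.71)]
side tray [(array([ 0.656, -0.454, -0.002]), 0.91)]
```

View pics/c8.png

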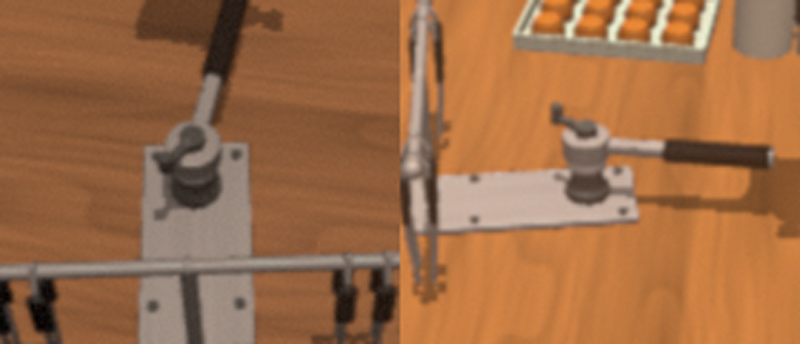

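The lever is on the tightening side (about 0.9), the wrench is on the bolt, and the jar, mug, muffin and tray are where they were. Handing in.

```bash
python3 -c "
from h import *
print(ticket.job_done())"
```

```text
the job is handed in; nothing more can be done
None
```

I flipped the lever to tighten, felt the handle free-wheel back past -0.5 rad at about 1 N, then pulled the bolt tight and left the wrench on it with nothing else disturbed; however, the pull overshot the 15 N target to about 22 N, roughly 2.9–3.0 N m by my estimate, so I can't be certain it stayed under the 3 N m limit.

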